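Put the paint tray back in its case

ROBOT

A 6-joint arm with a two-finger parallel gripper is mounted at the origin on the work surface. World frame = base frame: x ahead of the robot, y to its left, z up, the work surface at z = 0. Lengths are in m, angles in rad, forces in N, time in s.
With the tool pointing down it reaches from about 0.35 to 0.775 m from the base axis. Payload 7.3 kg.
Tool frame: the origin (TCP) lies at the very end of the fingers, on their centre line; the grasp point (between the pads) lies 19 mm behind it; z points along the fingers, y is the line along which they close (so a half turn about z gives the same grasp; the last joint's range is limited). The gripper opens to 92 mm and grips with 3 to 60 N. Pads are 19 mm wide; open, the fingers measure 130 mm over their backs; the gripper's body (75 mm by 190 mm) begins 47 mm behind the grasp point.
Start: joints at [1.023, 0.342, 1.524, -0, 1.275, -0.146], TCP at [0.205, 0.483, 0.227] pointing down, gripper open.
Joint ranges: [-2.53, 2.53], [-0.77, 2.02], [0.04, 2.7], [-1, 4.14], [0.28, 2.66], [-3.11, 3.11]. Speed limits (rad/s): [2.57, 2.57, 3.14, 3.14, 3.14, 3.14].

INTERFACE

Orientations are given as [roll, pitch, yaw] about the fixed x, y, z axes, in that order (R = Rz(yaw) Ry(pitch) Rx(roll)).
In Python, from cell import * gives the robot as it stands.
- The arm moves only by the tool step_arm, never from a script. Its argument "commands" is a list of rows, each a list of 7 numbers: the opening, from 0 (shut) to 1 (fully open), then the shift along the world's x, y, z in cm, then the turn, a rotation vector about the world's x, y, z in rad. A call has 1 to 5 rows; each row is the pose to reach, as a shift and turn from the pose commanded when the call began; what a row does not reach only later rows make up. A row lasts 1/12 s, in which the tool goes at most 41.7 mm and 7.16 degrees, less where a joint would pass 70% of its speed; a pose out of reach is approached as far as the arm can. A call with a gripper value outside its range is refused whole. The fingers move at their own pace and stop on an object; "grip_force" is the grip in N (left out, the last holds). Time passes only in rows, so rows that repeat a pose let the fingers close. It gives the time, the measured TCP pose, the force, the opening and the grip force at its end, in the units of the state.
- observe(): the state, without advancing time (a new reading comes with each control period).
- read_camera(name): name is "side" or "top" or "wrist"; returns the picture (400x640x3 uint8, red, green, blue); there is no depth.
- camera_model(name): a dict with "vfov" (degrees; the focal length in pixels is half the picture's height over the tangent of half this angle, whatever the lens; pixels are square), "cx", "cy" (the principal point, pixels), "world_to_cam" (4x4, takes a point from world to camera coordinates). Camera axes: x right, y up, looking along -z (the intrinsics and any distortion apply to the point x, -y, -z); pixel columns grow to the right and rows downward; lengths in m; the calibration is good to about 2 mm. A picture is of the moment at which its call begins: read the wrist's pose just before it. camera_model takes no time and is no camera call; for the wrist camera it gives the pose at the moment of the call.
- hand_in(): hands the job in; it is judged then, once.
The state is a dict: "time": time; "qpos": joint angles; "qvel": joint speeds; "joint_efforts": joint torques, N m; "tool_pos": TCP position; "tool_rot": TCP orientation; "contact_force": force on the tool from outside, world axes, zero at the start; "torque": the same for the moment, N m; "opening": finger opening in m; "grip_force": force on a finger pad.
Only numpy, scipy, OpenCV 4.12 (cv2) and the standard library are available. Lean on these libraries where they do the work, as an engineer would, in place of code of your own. Each camera call takes 0.05 s, during which the arm holds its last target. There are 200 camera calls.

TASK

The long metal paint tray is half pushed under the low desk shelf with its pull tab at the hidden end. Draw it out by the nose, set it down on the open desk and let go of it so that you can take it again from the tab end, and slide it nose first, all the way home, into the wooden case it fits (the wider of the two), so that its tail face is flush with the mouth and only the tab sticks out. Keep the tray level all along, leave the bottle, the jar and the cup standing where they are, and let go at the end.

Things in the scene. Friction and masses are not known exactly. Their poses are not given: they have to be found in the camera images.
- tray_mid (a point): centre of the tray's block, half-way up. The tray is a solid-looking aluminium block 130 mm long, 46 mm wide and 24 mm high, with ten paint pans showing on top, about 160 g. Its x axis runs along its length towards the nose (the end at +65 mm, its two upright corners rounded to 8 mm), y across its width, z up; the flat tail face is at -65 mm. It starts flat on the desk with about 85 mm of the nose end out of the shelf's open front and the rest under the shelf
- tray_tab (a point): centre of the pull tab that stands out from the tray's tail face: an upright aluminium slab 30 mm long (along the tray), 12 mm thick (across) and 30 mm high, its lower edge 6 mm and its upper edge 36 mm above the tray's underside. This point lies 80 mm behind the tray's centre and 9 mm higher than it; same axes as the tray
- case: the case for the tray: a fixed light-wood sleeve lying on the desk, the wider of two. Origin at the middle of its open mouth, on the desk; x points into the bore, y across, z up. The bore is 49 mm wide, 28 mm high and 130 mm deep to a closed end (the tray home has its centre 65 mm in); its floor is 2.5 mm above the desk, with a ramp 14 mm long leading up to it before the mouth. Outside 59 mm wide, 136 mm long, 34.5 mm high
- slim_case: a fixed sleeve like the case but with a bore only 34 mm wide, too slim for the tray; not used. Same frame; outside 44 mm wide, 136 mm long, 34.5 mm high
- shelf: the low plywood desk shelf, fixed. Origin at the middle of its open front, on the desk; x points in under the shelf, y across, z up. 270 mm wide, 220 mm deep, closed at the sides and back; its board is 50 mm above the desk underneath and 65 mm on top; paint pots and a book stand on it, more than 90 mm behind the front edge, up to 170 mm above the desk
- bottle: loose upright blue paint bottle, 42 mm across, 115 mm high, that stands beside the way to the case's mouth; origin under its middle
- jar: loose upright glass jar with a black cap, 48 mm across, 60 mm high, that stands ahead of the tray's nose; origin under its middle
- cup: loose upright white cup, 52 mm across, 70 mm high, that stands before the slim case; origin under its middle

How it is judged:
By the outcome, as a careful person would: the job done as asked, in the order asked, and still so for the second after the job is handed in, with the robot touching nothing.
It also fails if it takes over 69 s, if anything falls off the work surface, if the arm or the gripper's body presses on something with over 40 N, if the wrist force passes 120 N, or if a joint passes its speed limit or range.

## Working session

There is one attempt and no reset: what is moved stays moved. The work goes in short steps, Python scripts to look and compute and a tool call to move; the robot and the scene stay as the last step left them, time stands still between calls to the robot, and variables do not carry over. Pictures are saved under pics/ and viewed, at most 10 in all, crops included, and the job is handed in when it is done.

Besides the shell and the picture viewer there is one more tool, called after "Call:" as name(argument=value, ...), one argument or row to a line, values as JSON. step_arm: Moves the arm, as the interface text tells. Its arguments: {"type":"object","properties":{"commands":{"type":"array"},"grip_force":{"type":"number"}},"required":["commands"]}

```bash
ls; mkdir -p pics; python3 - <<'E'
from cell import *
import cv2
for n in ("top","side"):
    im=read_camera(n); cv2.imwrite(f"pics/{n}0.png",im[:,:,::-1])
    m=camera_model(n); print(n,m)
s=observe(); print(s)
E
```

```text
pics
top {'vfov': 42.88928107136382, 'cx': 310.5038627904996, 'cy': 196.581128966731, 'world_to_cam': array([[ 0.00480355, -0.99948962, -0.03158214,  0.05039633],
       [ 0.99425214,  0.00139563,  0.1070548 , -0.61822565],
       [-0.10695609, -0.03191486,  0.9937514 , -1.11769848],
       [ 0.        ,  0.        ,  0.        ,  1.        ]])}
side {'vfov': 48.172551808452795, 'cx': 319.4954982304985, 'cy': 203.72794659338973, 'world_to_cam': array([[ 0.72249347, -0.69104028,  0.02159906, -0.4179961 ],
       [ 0.36611984,  0.40891118,  0.83591143, -0.30077722],
       [-0.58648057, -0.5960327 ,  0.54843921, -0.67539235],
       [ 0.        ,  0.        ,  0.        ,  1.        ]])}
{'time': 0.1, 'qpos': array([ 1.02301013e+00,  3.42640009e-01,  1.52492408e+00, -3.74396247e-05,
        1.27538554e+00, -1.45989433e-01]), 'qvel': array([ 3.39176966e-04, -3.30995547e-03, -3.45428118e-03, -1.37481628e-03,
       -9.84939909e-04, -8.17546820e-05]), 'joint_efforts': array([ 2.63617840e-04, -4.32006347e+01, -2.44692850e+01,  7.16845924e-02,
        5.27422631e-02, -5.83876295e-05]), 'tool_pos': array([0.20510769, 0.48288308, 0.22612032]), 'tool_rot': array([-3.14024491e+00, -1.61978596e-04,  2.73980670e+00]), 'contact_force': array([ 0.19374253, -0.37204104,  0.15590824]), 'torque': array([ 0.00869471,  0.01293183, -0.01980147]), 'grip_force': 0.0, 'opening': 0.09174736335482188}
```

View pics/top0.png

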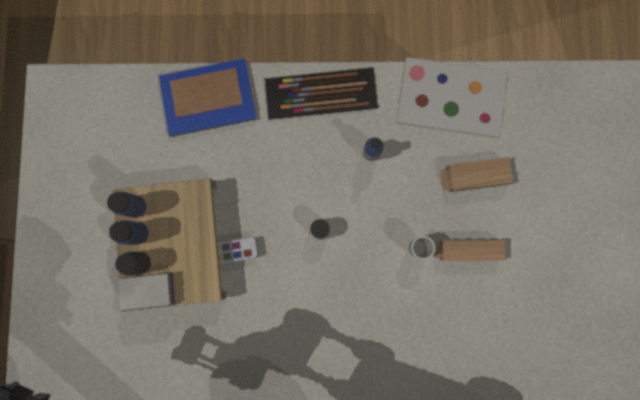

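View pics/side0.png

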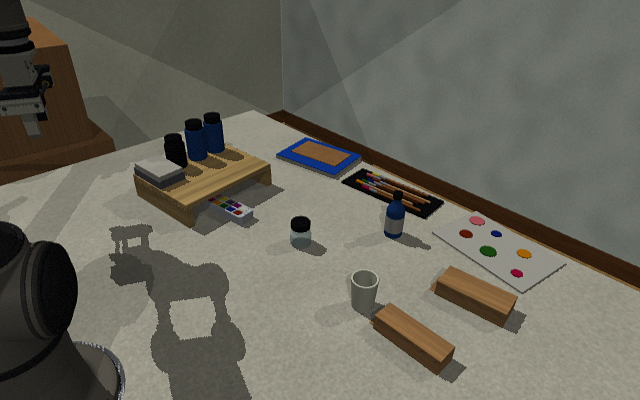

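```bash
cat > h.py <<'E'
from cell import *
import numpy as np, cv2
def crop(im,x,y,w=80,h=60,k=5):
    c=cv2.resize(im[y:y+h,x:x+w],None,fx=k,fy=k,interpolation=cv2.INTER_CUBIC)
    c=np.clip(c.astype(float)*1.5,0,255).astype(np.uint8).copy()
    for i in range(0,w,10): cv2.putText(c,str(x+i),(i*k,8),0,.3,(255,255,0)); cv2.line(c,(i*k,10),(i*k,14),(255,255,0))
    for j in range(10,h,10): cv2.putText(c,str(y+j),(0,j*k+3),0,.3,(255,255,0)); cv2.line(c,(20,j*k),(24,j*k),(255,255,0))
    return c
def w(name,u,v,z,m=None):
    "pixel -> world point on plane z"
    m=m or camera_model(name); f=200/np.tan(np.radians(m["vfov"]/2)); T=m["world_to_cam"]
    R,t=T[:3,:3],T[:3,3]; d=R.T@np.array([(u-m["cx"])/f,-(v-m["cy"])/f,-1]); c=-R.T@t
    return c+d*(z-c[2])/d[2]
def px(name,p,m=None):
    m=m or camera_model(name); f=200/np.tan(np.radians(m["vfov"]/2)); T=m["world_to_cam"]
    q=T[:3,:3]@np.asarray(p)+T[:3,3]; return np.array([m["cx"]+f*q[0]/-q[2], m["cy"]+f*q[1]/q[2]])
E
python3 - <<'E'
from h import *
im=cv2.imread("pics/top0.png")
a=[crop(im,*p) for p in((200,220),(438,145),(350,125),(290,200))]
cv2.imwrite("pics/c0.png",np.vstack([np.hstack(a[:2]),np.hstack(a[2:])]))
E
```

```text
(no output)
```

View pics/c0.png

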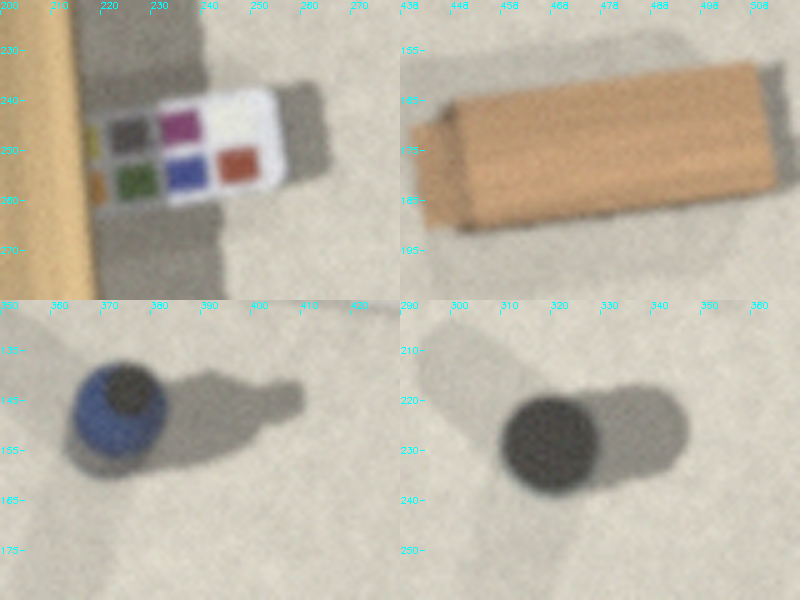

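```bash
python3 - <<'E'
from h import *
np.set_printoptions(precision=4,suppress=True)
for n,z,L in(("tray",.024,[(217,242),(250,237.7),(220,261.5),(255,257.5),(256,247)]),
 ("case",.0345,[(448.5,164.5),(508.5,157.5),(513,182.5),(451,191)]),("ramp",0,[(440.5,170),(443,191)]),
 ("bottlebase",.0,[(374,149)]),("bottle80",.08,[(374,146.5)]),("captop",.115,[(376,142.5)]),("jar",.06,[(320,229)]),
 ("shelf",.065,[(210,180),(220,300)]),("cup",.07,[(423,246)]),("slim",.0345,[(442,240),(505,239),(506,260),(442,261)])):
    P=[w("top",u,v,z) for u,v in L]; print(n,*[p[:2] for p in P])
    if len(P)==4 or n=="tray" : print("  ang",[np.degrees(np.arctan2(*(P[b]-P[a])[[1,0]])) for a,b in ((0,1),(2,3))])
E
```

```text
tray [0.515  0.2648] [0.5251 0.1896] [0.4711 0.2569] [0.4805 0.1775] [0.5041 0.1756]
  ang [np.float64(-82.38842343649564), np.float64(-83.24581627862234)]
case [ 0.6913 -0.2589] [ 0.7071 -0.3933] [ 0.6504 -0.4012] [ 0.631  -0.2631]
  ang [np.float64(-83.26214183358982), np.float64(97.9568933890916)]
ramp [ 0.6843 -0.2485] [ 0.6351 -0.2531]
bottlebase [ 0.7341 -0.0949]
bottle80 [ 0.7234 -0.0875]
captop [ 0.7247 -0.0885]
jar [0.5438 0.0303]
shelf [0.6515 0.275 ] [0.3892 0.2463]
cup [ 0.5075 -0.1917]
slim [ 0.5214 -0.2405] [ 0.5242 -0.379 ] [ 0.478  -0.3795] [ 0.4751 -0.2395]
  ang [np.float64(-88.85205922675362), np.float64(91.2035039308697)]
```

Call:
step_arm(
  commands=[
    [1, 4, -4, 0, 0, 0, -0.12],
    [1, 7.5, -7, 0, 0, 0, -0.24],
    [1, 11, -10.5, 0, 0, 0, -0.36],
    [1, 14.5, -14, 0, 0, 0, -0.48],
    [1, 18, -17.5, 0, 0, 0, -0.6],
  ],
  grip_force=40,
)

```text
time: 0.52
tool_pos: [0.3558, 0.3368, 0.2265]
tool_rot: [-3.141, 0.0, 2.134]
contact_force: [1.5, 1.0, -0.2]
opening: 0.0919
grip_force: 0.0
```

Call:
step_arm(
  commands=[
    [1, 2.9, -2.8, 0, 0, 0, -0.11],
    [1, 5.8, -5.6, 0, 0, 0, -0.22],
    [1, 8.7, -8.4, -1, 0, 0, -0.33],
    [1, 11.6, -11.2, -2.5, 0, 0, -0.438],
    [1, 14.5, -14, -5, 0, 0, -0.438],
  ],
)

```text
time: 0.93
tool_pos: [0.498, 0.2008, 0.1812]
tool_rot: [3.138, -0.0, 1.695]
contact_force: [0.2, 1.3, -0.1]
opening: 0.0919
grip_force: 0.0
```

```bash
python3 - <<'E'
from h import *
o=observe();print(o["tool_pos"],o["tool_rot"],o["qpos"]); m=camera_model("wrist"); im=read_camera("wrist")[:,:,::-1].copy(); sd=read_camera("side")[:,:,::-1]
print(m, o["time"])
np.save("pics/m1.npy",m,allow_pickle=True); cv2.imwrite("pics/w1.png",im); cv2.imwrite("pics/s1.png",sd)
cv2.imwrite("pics/v1.png",np.vstack([im,sd])[:, :][:, :640] if 0 else cv2.resize(np.vstack([im,sd]),None,fx=.75,fy=.75,interpolation=cv2.INTER_AREA))
E
```

```text
[0.49798493 0.20081196 0.18116022] [ 3.13794118e+00 -2.83421627e-04  1.69530474e+00] [ 2.40618988e-01  4.02155109e-01  1.56509623e+00 -1.53645749e-04
  1.17068160e+00  1.16170686e-01]
{'vfov': 69.46995278178096, 'cx': 322.0736549580826, 'cy': 200.38634603737353, 'world_to_cam': array([[ 0.99213112,  0.12514524,  0.00380828, -0.51934878],
       [-0.11844216,  0.94798164, -0.29546958, -0.10803368],
       [-0.04058679,  0.29269351,  0.95534456, -0.3878195 ],
       [ 0.        ,  0.        ,  0.        ,  1.        ]])} 0.9333
```

View pics/v1.png

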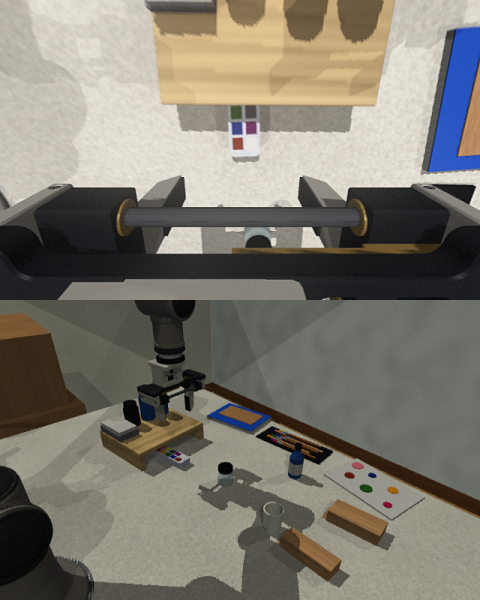

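```bash
python3 - <<'E'
from h import *
im=cv2.imread("pics/w1.png"); sd=cv2.imread("pics/s1.png")
cv2.imwrite("pics/c1.png",np.hstack([crop(im,280,130,80,100,5),crop(sd,360,190,80,100,5)]))
E
```

```text
(no output)
```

View pics/c1.png

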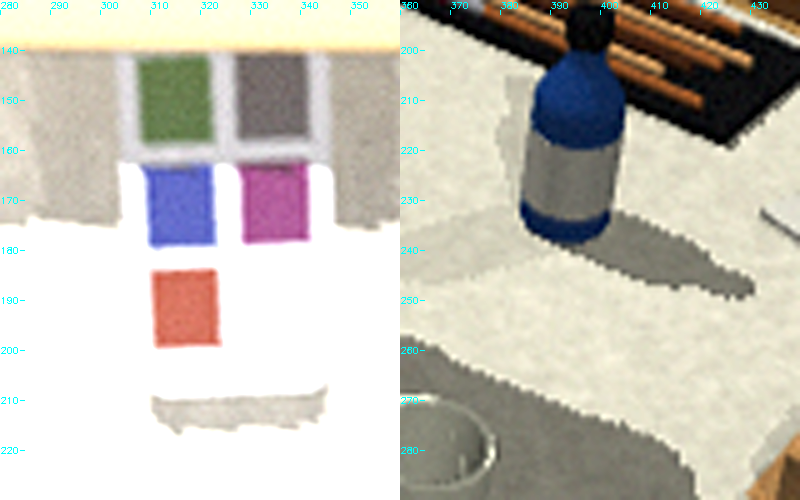

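```bash
python3 - <<'E'
from h import *
np.set_printoptions(precision=4,suppress=True)
m=np.load("pics/m1.npy",allow_pickle=True).item()
for u,v,z in((325.4,171,.024),(324.7,149,.024),(304,162,.024),(346,162,.024),(327,208.5,0),(325,208.5,.024),(322,140,.065)): print(u,v,w("wrist",u,v,z,m))
print("bottle side",w("side",392.5,233.5,0),px("side",(.727,-.089,0)),px("side",(.727,-.089,.115)),px("top",(.727,-.089,.115)))
E
```

```text
325.4 171 [0.4996 0.2184 0.024 ]
324.7 149 [0.4957 0.2424 0.024 ]
304 162 [0.4748 0.2254 0.024 ]
346 162 [0.5208 0.2312 0.024 ]
327 208.5 [0.5086 0.1668 0.    ]
325 208.5 [0.5048 0.1746 0.024 ]
322 140 [0.4909 0.2554 0.065 ]
bottle side [ 0.7304 -0.0893  0.    ] [391.4899 234.0178] [397.2242 192.3219] [376.2371 141.4382]
```

Call:
step_arm(
  commands=[
    [1, 0.3, -0.4, -4, 0, 0, 0],
    [1, 0.3, -0.4, -8, 0, 0, 0],
    [1, 0.3, -0.4, -12, 0, 0, 0],
    [1, 0.3, -0.4, -15.5, 0, 0, 0],
    [1, 0.3, -0.4, -17.2, 0, 0, 0],
  ],
)

```text
time: 1.45
tool_pos: [0.4956, 0.1983, 0.0044]
tool_rot: [-3.135, 0.001, 1.702]
contact_force: [-0.5, -0.0, 0.2]
opening: 0.0919
grip_force: 0.0
```

Call:
step_arm(
  commands=[
    [1, 0, 0, -0.2, 0, 0, 0],
    [0.2, 0, 0, -0.2, 0, 0, 0],
    [0.2, 0, 0, -0.2, 0, 0, 0],
    [0.2, 0, 0, -0.2, 0, 0, 0],
    [0.2, 0, 0, -0.2, 0, 0, 0],
  ],
)

```text
time: 1.87
tool_pos: [0.4997, 0.199, 0.0082]
tool_rot: [3.138, -0.0, 1.702]
contact_force: [0.1, 0.1, -0.3]
opening: 0.0697
grip_force: 0.0
```

Call:
step_arm(
  commands=[
    [0.6, 0.15, -0.1, -0.4, 0, 0, 0],
    [0.3, 0.15, -0.1, -0.4, 0, 0, 0],
    [0.3, 0.15, -0.1, -0.4, 0, 0, 0],
    [0.3, 0.15, -0.1, -0.4, 0, 0, 0],
    [0.3, 0.15, -0.1, -0.4, 0, 0, 0],
  ],
)

```text
time: 2.28
tool_pos: [0.5004, 0.1975, 0.0027]
tool_rot: [3.141, 0.0, 1.702]
contact_force: [0.3, -1.4, 2.5]
opening: 0.0458
grip_force: 39.9
```

Call:
step_arm(
  commands=[
    [0.3, 0, 0, 0, 0, 0, 0],
    [0.3, 0, 0, 0, 0, 0, 0],
    [0.3, 0, 0, 0, 0, 0, 0],
  ],
)

```text
time: 2.53
tool_pos: [0.5004, 0.1975, 0.0027]
tool_rot: [3.141, 0.0, 1.702]
contact_force: [0.9, -1.4, 2.8]
opening: 0.0458
grip_force: 39.9
```

Call:
step_arm(
  commands=[
    [0.3, 0, 0, 0.2, 0, 0, 0],
    [0.3, 0.2, -1.5, 0.2, 0, 0, 0],
    [0.3, 0.5, -4, 0.2, 0, 0, 0],
    [0.3, 0.8, -6.5, 0.2, 0, 0, 0],
    [0.3, 1.1, -9, 0.2, 0, 0, 0],
  ],
  grip_force=55,
)

```text
time: 2.95
tool_pos: [0.5106, 0.1069, 0.0042]
tool_rot: [-3.141, -0.0, 1.703]
contact_force: [-0.2, 0.0, -1.2]
opening: 0.0457
grip_force: 54.9
```

Call:
step_arm(
  commands=[
    [0.3, 0, -0.2, 0.2, 0, 0, 0],
    [0.3, 0, -0.2, 0.4, 0, 0, 0],
  ],
)

```text
time: 3.12
tool_pos: [0.5109, 0.1045, 0.0083]
tool_rot: [-3.141, -0.0, 1.699]
contact_force: [0.5, -0.1, -1.8]
opening: 0.0458
grip_force: 54.9
```

```bash
python3 - <<'E'
from h import *
sd=read_camera("side")[:,:,::-1]; tp=read_camera("top")[:,:,::-1]; wr=read_camera("wrist")[:,:,::-1]; 
cv2.imwrite("pics/w2.png",wr);np.save("pics/m2.npy",camera_model("wrist"),allow_pickle=True);cv2.imwrite("pics/t2.png",tp)
cv2.imwrite("pics/v2.png",np.vstack([np.hstack([crop(sd,190,140,100,75,4),crop(tp,195,200,100,75,4)]),np.hstack([crop(wr,220,100,200,150,2),crop(wr,300,100,100,75,4)])]))
E
```

```text
(no output)
```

View pics/v2.png

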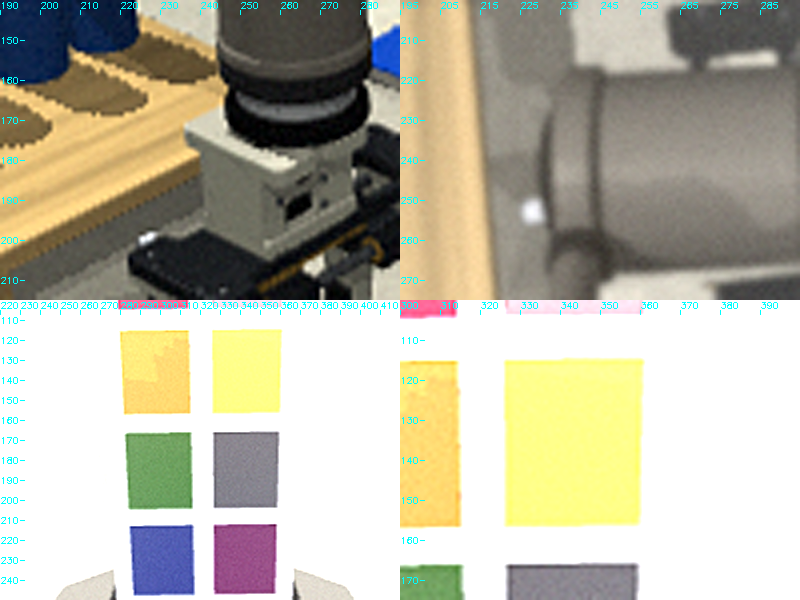

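Call:
step_arm(
  commands=[
    [0.3, 0, -0.5, 1, 0, 0, 0],
    [0.3, 0, -0.7, 3, 0, 0, 0],
    [0.3, 0, -0.7, 5.5, 0, 0, 0],
    [0.3, 0.5, -0.7, 7.7, 0, 0, 0],
    [0.3, 1, -1, 8.7, 0, 0, 0],
  ],
)

```text
time: 3.68
tool_pos: [0.5222, 0.0966, 0.099]
tool_rot: [3.137, 0.0, 1.704]
contact_force: [0.5, -0.2, -1.8]
opening: 0.0454
grip_force: 54.9
```

Call:
step_arm(
  commands=[
    [0.3, 0.5, -1.5, 0, 0, 0, 0],
    [0.3, 1, -4, 0, 0, 0, 0],
    [0.3, 1.5, -7, 0, 0, 0, 0],
    [0.3, 2, -10, 0, 0, 0, 0],
    [0.3, 2.5, -13, 0, 0, 0, 0],
  ],
)

```text
time: 4.1
tool_pos: [0.5462, -0.0349, 0.0962]
tool_rot: [3.141, 0.0, 1.704]
contact_force: [0.4, 0.5, -1.5]
opening: 0.0455
grip_force: 54.9
```

Call:
step_arm(
  commands=[
    [0.3, 0.5, -3, 0, 0, 0, 0],
    [0.3, 1, -6, 0, 0, 0, 0],
    [0.3, 1.3, -9, 0, 0, 0, 0],
    [0.3, 1.4, -12, 0, 0, 0, 0],
    [0.3, 1.4, -14, 0, 0, 0, 0],
  ],
)

```text
time: 4.52
tool_pos: [0.5604, -0.1765, 0.0961]
tool_rot: [3.141, 0.001, 1.702]
contact_force: [0.0, 0.7, 0.1]
opening: 0.0454
grip_force: 54.9
```

Call:
step_arm(
  commands=[
    [0.3, 0.5, -2, 0, 0, 0, 0],
    [0.3, 2.5, -4, 0, 0, 0, 0],
    [0.3, 5, -4, 0, 0, 0, 0],
    [0.3, 7.5, -4, 0, 0, 0, 0],
    [0.3, 9.4, -4, 0, 0, 0, 0],
  ],
)

```text
time: 4.93
tool_pos: [0.6557, -0.2142, 0.0961]
tool_rot: [3.141, 0.0, 1.702]
contact_force: [-0.3, -0.0, -0.5]
opening: 0.0456
grip_force: 54.9
```

Call:
step_arm(
  commands=[
    [0.3, 0, 0, 0, 0, 0, 0],
    [0.3, 0, 0, -2, 0, 0, 0],
    [0.3, 0, 0, -4, 0, 0, 0],
    [0.3, 0, 0, -5, 0, 0, 0],
    [0.3, 0, 0, -5, 0, 0, 0],
  ],
)

```text
time: 5.35
tool_pos: [0.652, -0.2131, 0.0428]
tool_rot: [-3.137, -0.003, 1.703]
contact_force: [-1.3, -0.5, -0.8]
opening: 0.0457
grip_force: 54.9
```

```bash
python3 - <<'E'
from h import *
o=observe();print(o["tool_pos"],o["tool_rot"],o["contact_force"],o["torque"])
sd=read_camera("side")[:,:,::-1];cv2.imwrite("pics/s3.png",sd)
cv2.imwrite("pics/v3.png",crop(sd,300,140,240,180,3.33) if 0 else cv2.resize(crop(sd,320,160,200,150,4),None,fx=1,fy=1))
E
```

```text
[ 0.65204079 -0.21313213  0.04277435] [-3.13653853e+00 -3.09534759e-03  1.70251235e+00] [-1.31134017 -0.48382615 -0.77153273] [-0.07314815  0.099787    0.0060165 ]
```

View pics/v3.png

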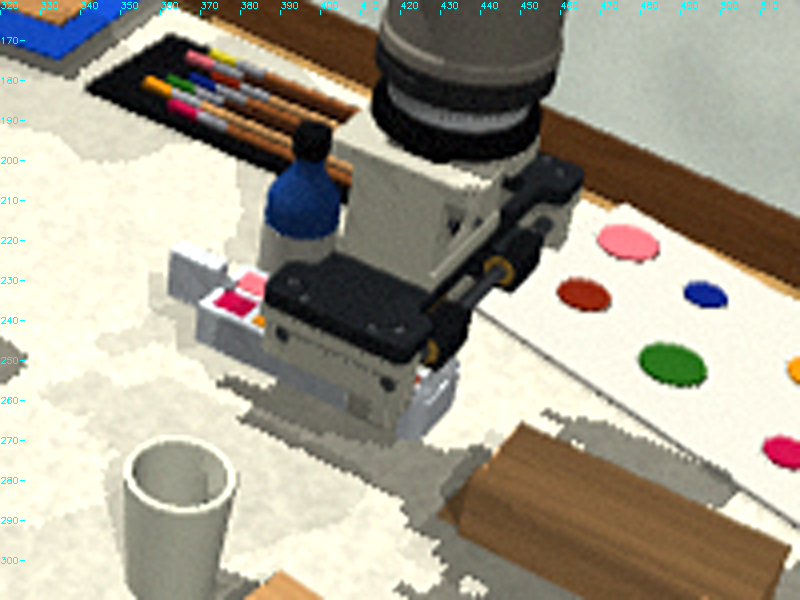

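Call:
step_arm(
  commands=[
    [0.3, 0, 0, -1.5, 0, 0, 0],
    [0.3, 0, 0, -3, 0, 0, 0],
    [0.3, 0, 0, -3.8, 0, 0, 0],
    [0.3, 0, 0, -4.2, 0, 0, 0],
    [0.3, 0, 0, -4.2, 0, 0, 0],
  ],
)

```text
time: 5.82
tool_pos: [0.654, -0.2143, 0.0034]
tool_rot: [-3.141, -0.0, 1.702]
contact_force: [-0.3, -0.1, -1.7]
opening: 0.0458
grip_force: 54.9
```

Call:
step_arm(
  commands=[
    [0.3, 0, 0, 0, 0, 0, 0],
    [0.3, 0, 0, 0, 0, 0, 0],
  ],
)

```text
time: 5.98
tool_pos: [0.6548, -0.2147, 0.0046]
tool_rot: [3.14, 0.001, 1.702]
contact_force: [-0.6, -1.0, -0.7]
opening: 0.0459
grip_force: 54.9
```

Call:
step_arm(
  commands=[
    [0.3, 0, 0, -0.15, 0, 0, 0],
    [0.3, 0, 0, -0.2, 0, 0, 0],
    [0.75, 0, 0, -0.2, 0, 0, 0],
    [0.75, 0, 0, -0.2, 0, 0, 0],
    [0.75, 0, 0, -0.2, 0, 0, 0],
  ],
)

```text
time: 6.4
tool_pos: [0.6542, -0.2144, 0.0015]
tool_rot: [3.141, 0.0, 1.702]
contact_force: [0.6, 0.2, -0.4]
opening: 0.0606
grip_force: 0.0
```

Call:
step_arm(
  commands=[
    [0.8, 0, 0, 0, 0, 0, 0],
    [0.8, 0, 0, 1, 0, 0, 0],
    [0.8, 0, 0, 4, 0, 0, 0],
    [0.8, 0, 0, 8, 0, 0, 0],
    [0.8, 0, 0, 11, 0, 0, 0],
  ],
)

```text
time: 6.82
tool_pos: [0.6545, -0.2146, 0.1145]
tool_rot: [3.14, 0.001, 1.702]
contact_force: [1.1, 0.8, 0.7]
opening: 0.0734
grip_force: 0.0
```

Call:
step_arm(
  commands=[
    [0.8, 0, 0.5, 1, 0, 0, -0.124],
    [0.8, 0, 1, 2, 0, 0, -0.248],
    [0.8, 0, 1.5, 3, 0, 0, -0.372],
    [0.8, 0, 2, 4, 0, 0, -0.496],
    [0.8, 0, 2.5, 5, 0, 0, -0.62],
  ],
)

```text
time: 7.23
tool_pos: [0.6541, -0.1892, 0.1628]
tool_rot: [3.141, -0.0, 1.076]
contact_force: [-0.4, -0.5, -0.6]
opening: 0.0734
grip_force: 0.0
```

Call:
step_arm(
  commands=[
    [0.8, 0, 1, 0, 0, 0, -0.124],
    [0.8, 0, 2, 0, 0, 0, -0.248],
    [0.8, 0, 3, 0, 0, 0, -0.372],
    [0.8, 0, 4, 0, 0, 0, -0.496],
    [0.8, 0, 5, 0, 0, 0, -0.62],
  ],
)

```text
time: 7.65
tool_pos: [0.6541, -0.139, 0.1623]
tool_rot: [3.141, -0.0, 0.456]
contact_force: [-0.3, 0.2, -0.3]
opening: 0.0734
grip_force: 0.0
```

Call:
step_arm(
  commands=[
    [0.8, 0, 0, 0, 0, 0, -0.124],
    [0.8, 0, 0, 0, 0, 0, -0.248],
    [0.8, 0, 0, 0, 0, 0, -0.372],
    [0.8, 0, 0, 0, 0, 0, -0.496],
    [0.8, 0, 0, 0, 0, 0, -0.62],
  ],
)

```text
time: 8.07
tool_pos: [0.6542, -0.1393, 0.1622]
tool_rot: [3.141, -0.001, -0.164]
contact_force: [-0.1, -0.4, 0.3]
opening: 0.073
grip_force: 0.0
```

Call:
step_arm(
  commands=[
    [0.8, 0, 0, 0, 0, 0, -0.124],
    [0.8, 0, 0, 0, 0, 0, -0.248],
    [0.8, 0, 0, 0, 0, 0, -0.372],
    [0.8, 0, 0, 0, 0, 0, -0.496],
    [0.8, 0, 0, 0, 0, 0, -0.62],
  ],
)

```text
time: 8.48
tool_pos: [0.6541, -0.1394, 0.1622]
tool_rot: [-3.141, -0.0, -0.784]
contact_force: [0.0, -0.7, -0.3]
opening: 0.0733
grip_force: 0.0
```

Call:
step_arm(
  commands=[
    [0.8, 0, 0, 0, 0, 0, -0.124],
    [0.8, 0, 0, 0, 0, 0, -0.248],
    [0.8, 0, 0, 0, 0, 0, -0.372],
    [0.8, 0, 0, 0, 0, 0, -0.496],
    [0.8, 0, 0, 0, 0, 0, -0.62],
  ],
)

```text
time: 8.9
tool_pos: [0.6541, -0.1394, 0.1622]
tool_rot: [-3.141, -0.0, -1.404]
contact_force: [0.1, 0.6, 0.3]
opening: 0.0734
grip_force: 0.0
```

```bash
python3 - <<'E'
from h import *
import time
o=observe();print(o["tool_pos"],o["tool_rot"],o["qpos"])
m=camera_model("wrist");wr=read_camera("wrist")[:,:,::-1].copy();T=m["world_to_cam"];print(-T[:3,:3].T@T[:3,3])
cv2.imwrite("pics/w4.png",wr);np.save("pics/m4.npy",m,allow_pickle=True)
for n,p in(("mouth",(.661,-.261,.0345)),("nose",(.658,-.237,.024)),("bottle",(.727,-.089,.115))): print(n,px("wrist",p,m))
E
```

```text
[ 0.65412086 -0.13939775  0.16224122] [-3.14126218e+00 -2.10977714e-04 -1.40432645e+00] [-3.24434405e-01  6.58170296e-01  1.17407525e+00 -3.13393973e-05
  1.30895621e+00  2.65069644e+00]
[ 0.66675356 -0.21861366  0.32164321]
mouth [336.29306329  63.27281281]
nose [334.34640878  92.33547233]
bottle [221.68180019 263.5073282 ]
```

```bash
python3 - <<'E'
from h import *
wr=cv2.imread("pics/w4.png")
wr=(wr*.62).astype(np.uint8)
cv2.imwrite("pics/v4.png",crop(wr,240,0,200,150,4))
E
```

```text
(no output)
```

View pics/v4.png

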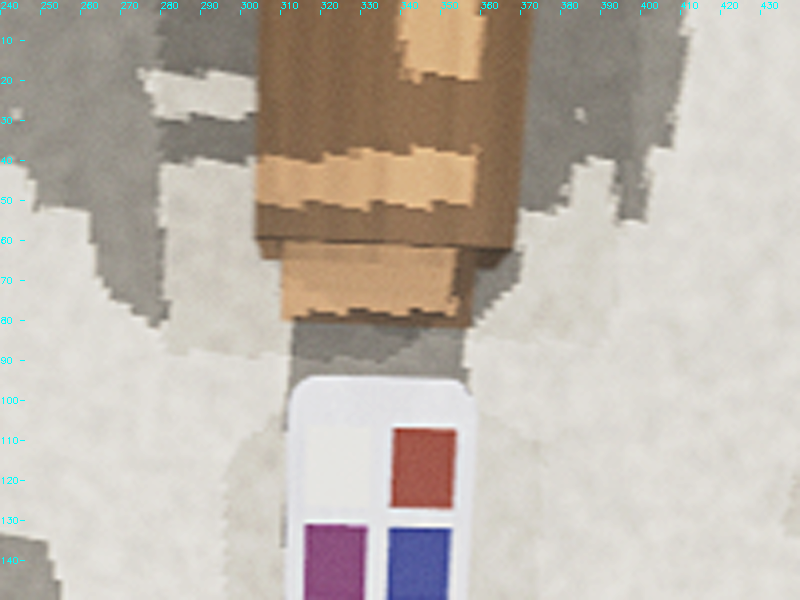

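```bash
python3 - <<'E'
from h import *
np.set_printoptions(precision=4,suppress=True)
m=np.load("pics/m4.npy",allow_pickle=True).item()
W=lambda u,v,z:w("wrist",u,v,z,m)[:2]
a=lambda p,q:np.degrees(np.arctan2(*(q-p)[::-1]))
L=[W(303.5,58.5,.0345),W(304.7,0,.0345)];R=[W(368.3,61.5,.0345),W(372.7,0,.0345)]
print("case",L,R,a(*L),a(*R),"width",np.linalg.norm(L[0]-R[0]),"mouth",(L[0]+R[0])/2,"mouth normal",a(L[0],R[0])+90)
print("far mid",(L[1]+R[1])/2,a((L[0]+R[0])/2,(L[1]+R[1])/2))
P=[W(310.5,79.5,0),W(358,80.5,0)];print("ramp",P,(P[0]+P[1])/2)
tl=[W(311.7,148,.024),W(312.2,105,.024)];tr=[W(357.2,148,.024),W(358,105,.024)]
print("tray",tl,tr,a(*tl),a(*tr),np.linalg.norm(tl[1]-tr[1]),"mid",(tl[0]+tr[0])/2,(tl[1]+tr[1])/2,"nose",W(335,94,.024))
E
```

```text
case [array([ 0.6909, -0.2599]), array([ 0.6967, -0.3051])] [array([ 0.6327, -0.2673]), array([ 0.6392, -0.3148])] -82.79899068165426 -82.17271103127814 width 0.05874746555398158 mouth [ 0.6618 -0.2636] mouth normal -82.82215078554592
far mid [ 0.6679 -0.31  ] -82.4776627722564
ramp [array([ 0.6838, -0.2466]), array([ 0.6352, -0.2538])] [ 0.6595 -0.2502]
tray [array([ 0.6713, -0.1806]), array([ 0.6773, -0.2219])] [array([ 0.6254, -0.1884]), array([ 0.6331, -0.2294])] -81.6928466810902 -79.4045269209287 0.04487262786801824 mid [ 0.6483 -0.1845] [ 0.6552 -0.2257] nose [ 0.6571 -0.2356]
```

Call:
step_arm(
  commands=[
    [0.8, -0.3, -1.4, 0, 0, 0, -0.037],
    [0.8, -0.6, -2.8, 0, 0, 0, -0.037],
    [0.8, -0.6, -2.85, -3, 0, 0, -0.037],
    [0.8, -0.6, -2.85, -6, 0, 0, -0.037],
    [0.8, -0.6, -2.85, -8, 0, 0, -0.037],
  ],
)

```text
time: 9.37
tool_pos: [0.6467, -0.1698, 0.0793]
tool_rot: [3.14, 0.001, -1.434]
contact_force: [0.5, 0.1, 0.0]
opening: 0.073
grip_force: 0.0
```

Call:
step_arm(
  commands=[
    [0.8, 0, 0, -1.5, 0, 0, 0],
    [0.8, 0, 0, -3, 0, 0, 0],
    [0.8, 0, 0, -4, 0, 0, 0],
    [0.8, 0, 0, -4, 0, 0, 0],
    [0.8, 0, 0, -4, 0, 0, 0],
  ],
)

```text
time: 9.78
tool_pos: [0.6479, -0.1688, 0.0414]
tool_rot: [3.141, 0.0, -1.435]
contact_force: [0.1, -0.1, 0.2]
opening: 0.0736
grip_force: 0.0
```

Call:
step_arm(
  commands=[
    [0.8, 0, 0, -1.5, 0, 0, -0.005],
    [0.8, 0, 0, -3, 0, 0, -0.005],
    [0.8, 0, 0, -3.75, 0, 0, -0.005],
    [0.8, 0, 0, -3.75, 0, 0, -0.005],
    [0.3, 0, 0, -3.75, 0, 0, -0.005],
  ],
  grip_force=30,
)

```text
time: 10.2
tool_pos: [0.6485, -0.1682, 0.0047]
tool_rot: [-3.141, -0.0, -1.44]
contact_force: [-0.0, -0.5, 0.2]
opening: 0.0702
grip_force: 0.0
```

Call:
step_arm(
  commands=[
    [0.3, 0, 0, 0, 0, 0, 0],
    [0.3, 0, 0, 0, 0, 0, 0],
    [0.3, 0, 0, 0, 0, 0, 0],
    [0.3, 0, 0, 0, 0, 0, 0],
  ],
)

```text
time: 10.53
tool_pos: [0.6484, -0.1681, 0.0047]
tool_rot: [-3.141, -0.001, -1.44]
contact_force: [-0.0, -0.3, 1.2]
opening: 0.0459
grip_force: 30.0
```

Call:
step_arm(
  commands=[
    [0.3, 0.1, 0, 0.4, 0, 0, 0],
    [0.3, 0.2, -0.7, 0.4, 0, 0, 0],
    [0.3, 0.3, -1.4, 0.4, 0, 0, 0],
    [0.3, 0.35, -1.8, 0.4, 0, 0, 0],
    [0.3, 0.35, -1.8, 0.4, 0, 0, 0],
  ],
  grip_force=50,
)

```text
time: 10.95
tool_pos: [0.6516, -0.1875, 0.0078]
tool_rot: [3.142, -0.0, -1.442]
contact_force: [0.2, 0.0, -0.9]
opening: 0.0459
grip_force: 50.0
```

Call:
step_arm(
  commands=[
    [0.3, 0, 0, 0, 0, 0, 0],
    [0.3, 0, 0, 0, 0, 0, 0],
  ],
)

```text
time: 11.12
tool_pos: [0.6514, -0.186, 0.0077]
tool_rot: [3.141, 0.0, -1.441]
contact_force: [-0.5, 0.3, -1.1]
opening: 0.0456
grip_force: 50.0
```

```bash
python3 - <<'E'
from h import *
o=observe();print(o["tool_pos"],o["tool_rot"],o["contact_force"],o["torque"])
m=camera_model("wrist");wr=read_camera("wrist")[:,:,::-1].copy()
cv2.imwrite("pics/w5.png",wr);np.save("pics/m5.npy",m,allow_pickle=True)
print(px("wrist",(.6618,-.2636,.0345),m))
u,v=px("wrist",(.6618,-.2636,.0345),m).astype(int)
cv2.imwrite("pics/v5.png",crop((wr*.62).astype(np.uint8),u-80,max(0,v-60),160,120,5))
E
```

```text
[ 0.6514154  -0.18596132  0.00768468] [ 3.14103552e+00  4.01126349e-04 -1.44056113e+00] [-0.5489487   0.28810935 -1.13286424] [ 0.10619593  0.12291289 -0.00417455]
[320.25377854 114.88150925]
```

View pics/v5.png

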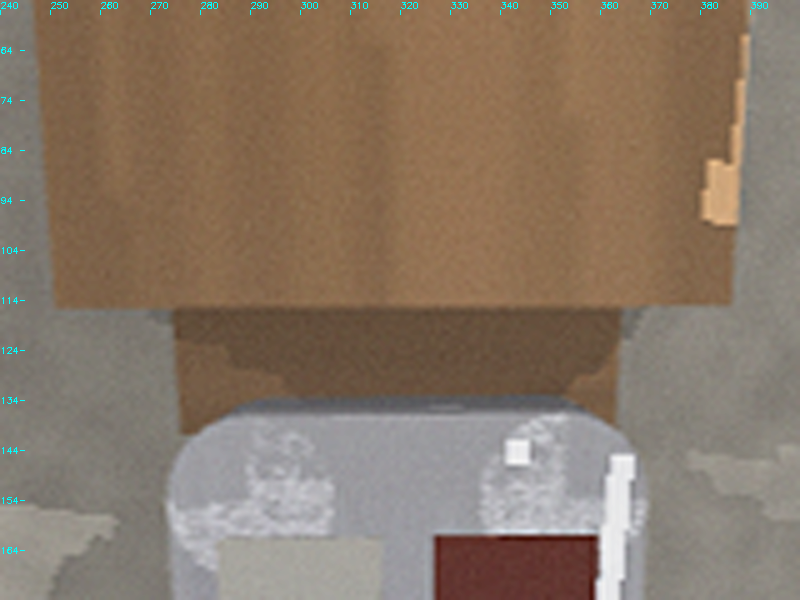

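```bash
python3 - <<'E'
from h import *
np.set_printoptions(precision=4,suppress=True)
m=np.load("pics/m5.npy",allow_pickle=True).item()
W=lambda u,v,z:w("wrist",u,v,z,m)[:2]
a=lambda p,q:np.degrees(np.arctan2(*(q-p)[::-1]))
L=W(251,115.2,.0345);R=W(386.4,114.7,.0345);L2=W(247,60,.0345);R2=W(389.7,60,.0345)
M=(L+R)/2;print("mouth",M,np.linalg.norm(L-R),a(L,R)+90,a(L,L2),a(R,R2))
r=[(W(274.4,116,.0025)+W(364.4,116,.0025))/2,(W(276.4,140,0.0)+W(363.4,140,0.))/2];print("ramp",r)
th=np.radians(-82.55);x=np.array([np.cos(th),np.sin(th)]);y=np.array([-x[1],x[0]])
tl,tr=W(273.2,154,.0285),W(369,154,.0285);t=(tl+tr)/2;n=W(321,137,.0285)
for p in(t,n,*r,observe()["tool_pos"][:2]): print(p,(p-M)@x,(p-M)@y)
print(np.linalg.norm(tl-tr))
E
```

```text
mouth [ 0.6625 -0.2635] 0.059645195467367566 -82.27886233882259 -82.36636692496978 -82.27343136631978
ramp [array([ 0.6623, -0.2625]), array([ 0.6604, -0.2494])]
[ 0.6591 -0.2457] -0.01802690003089776 -0.0010498183618880706
[ 0.6602 -0.2537] -0.010043468015566858 -0.0009998435487003335
[ 0.6623 -0.2625] -0.0010356071048579954 -4.163375891329128e-05
[ 0.6604 -0.2494] -0.014198426168246613 -0.0002844350646010504
[ 0.6515 -0.1858] -0.07847444578536954 -0.0008500484138194837
0.04588924647995729
```

Call:
step_arm(
  commands=[
    [0.3, 0.07, 0, 0, 0, 0, 0.004],
    [0.3, 0.13, -0.5, 0, 0, 0, 0.004],
    [0.3, 0.2, -1, 0, 0, 0, 0.004],
    [0.3, 0.27, -1.5, 0, 0, 0, 0.004],
    [0.3, 0.34, -2, 0, 0, 0, 0.004],
  ],
)

```text
time: 11.58
tool_pos: [0.6551, -0.2066, 0.008]
tool_rot: [-3.142, -0.0, -1.436]
contact_force: [-1.3, 0.2, -0.4]
opening: 0.0457
grip_force: 50.0
```

Call:
step_arm(
  commands=[
    [0.3, 0.03, -0.2, 0, 0, 0, 0],
    [0.3, 0.03, -0.2, 0, 0, 0, 0],
  ],
)

```text
time: 11.75
tool_pos: [0.6554, -0.2089, 0.0079]
tool_rot: [-3.141, -0.0, -1.437]
contact_force: [-0.5, 0.6, -1.1]
opening: 0.0454
grip_force: 50.0
```

Call:
step_arm(
  commands=[
    [0.3, 0.11, -0.8, 0, 0, 0, 0],
    [0.3, 0.22, -1.6, 0, 0, 0, 0],
    [0.3, 0.32, -2.4, 0, 0, 0, 0],
    [0.3, 0.43, -3.2, 0, 0, 0, 0],
    [0.3, 0.47, -3.5, 0, 0, 0, 0],
  ],
)

```text
time: 12.17
tool_pos: [0.6602, -0.2448, 0.008]
tool_rot: [-3.141, -0.001, -1.437]
contact_force: [-0.4, -0.3, -1.2]
opening: 0.0454
grip_force: 50.0
```

Call:
step_arm(
  commands=[
    [0.3, 0, 0, -0.1, 0, 0, 0],
    [0.3, 0, 0, -0.15, 0, 0, 0],
  ],
)

```text
time: 12.33
tool_pos: [0.6603, -0.2442, 0.0071]
tool_rot: [-3.141, -0.002, -1.437]
contact_force: [-1.5, -3.5, 3.3]
opening: 0.0453
grip_force: 49.9
```

Call:
step_arm(
  commands=[
    [0.35, 0, 0, 0, 0, 0, 0],
    [0.7, 0, 0, 0, 0, 0, 0],
    [0.7, 0, 0, 0, 0, 0, 0],
    [0.7, 0, 0, 0, 0, 0, 0],
    [0.7, 0, 0, 0.5, 0, 0, 0],
  ],
)

```text
time: 12.75
tool_pos: [0.6593, -0.2419, 0.0102]
tool_rot: [3.139, 0.002, -1.436]
contact_force: [0.1, 0.4, -0.4]
opening: 0.0632
grip_force: 0.0
```

Call:
step_arm(
  commands=[
    [0.7, 0, 0, 1.5, 0, 0, 0],
    [0.7, 0, 0, 4, 0, 0, 0],
    [0.7, 0, 1, 6, 0, 0, 0],
    [0.7, -0.5, 4, 6, 0, 0, 0],
    [0.7, -1, 7.5, 6, 0, 0, 0],
  ],
)

```text
time: 13.17
tool_pos: [0.6509, -0.1691, 0.0735]
tool_rot: [-3.138, -0.002, -1.439]
contact_force: [0.8, 0.4, 0.1]
opening: 0.0641
grip_force: 0.0
```

Call:
step_arm(
  commands=[
    [0.7, 0, 0, 0, 0, 0, 0],
    [0.7, 0, 0, 0, 0, 0, 0],
  ],
)

```text
time: 13.33
tool_pos: [0.65, -0.1657, 0.072]
tool_rot: [3.141, 0.0, -1.433]
contact_force: [0.1, -0.5, 0.5]
opening: 0.0642
grip_force: 0.0
```

```bash
python3 - <<'E'
from h import *
o=observe();print(o["tool_pos"],o["tool_rot"],o["contact_force"])
m=camera_model("wrist");wr=read_camera("wrist")[:,:,::-1].copy()
cv2.imwrite("pics/w6.png",wr);np.save("pics/m6.npy",m,allow_pickle=True)
x=np.array([.134,-.991,0]);M=np.array([.6625,-.2635,0])
for n,a,z in(("tail",-.080,.022),("tabfront",-.080,.034),("tabrear",-.110,.034),("tabtop",-.095,.034)): print(n,px("wrist",M+a*x+[0,0,z],m))
E
```

```text
[ 0.65004195 -0.16566534  0.07200326] [ 3.14138744e+00  3.56348604e-04 -1.43309410e+00] [ 0.07592125 -0.48159498  0.46965258]
tail [322.29443977 195.62630474]
tabfront [322.30646069 200.3575171 ]
tabrear [322.1255262  238.64248199]
tabtop [322.2140768  219.90555346]
```

Call:
step_arm(
  commands=[
    [0.7, 0, -0.32, -1.5, 0, 0, -0.003],
    [0.7, 0, -0.32, -3.5, 0, 0, -0.003],
    [0.7, 0, -0.32, -5.3, 0, 0, -0.003],
    [0.7, 0, -0.32, -6.2, 0, 0, -0.003],
    [0.05, 0, -0.32, -6.2, 0, 0, -0.003],
  ],
  grip_force=20,
)

```text
time: 13.8
tool_pos: [0.6485, -0.1716, 0.0067]
tool_rot: [3.137, 0.002, -1.44]
contact_force: [-0.1, 0.6, -0.4]
opening: 0.0609
grip_force: 0.0
```

Call:
step_arm(
  commands=[
    [0.05, 0, 0, 0, 0, 0, 0],
    [0.05, 0, 0, 0, 0, 0, 0],
    [0.05, 0, 0, 0, 0, 0, 0],
    [0.05, 0, 0, 0, 0, 0, 0],
    [0.05, 0, 0, 0, 0, 0, 0],
  ],
)

```text
time: 14.22
tool_pos: [0.6508, -0.1712, 0.0105]
tool_rot: [-3.14, -0.001, -1.439]
contact_force: [1.2, 0.5, 1.1]
opening: 0.0289
grip_force: 0.5
```

Call:
step_arm(
  commands=[
    [0.05, 0, 0, 0, 0, 0, 0],
    [0.05, 0, 0, 0, 0, 0, 0],
    [0.05, 0, 0, 0, 0, 0, 0],
  ],
)

```text
time: 14.47
tool_pos: [0.6499, -0.1711, 0.0096]
tool_rot: [3.141, 0.0, -1.439]
contact_force: [-1.1, -0.1, 1.5]
opening: 0.012
grip_force: 20.0
```

Call:
step_arm(
  commands=[
    [0.05, 0, 0, 0, 0, 0, 0],
    [0.05, 0, 0, 0.15, 0.015, 0.002, 0],
    [0.05, 0, 0, 0.3, 0.03, 0.004, 0],
    [0.05, 0, 0, 0.35, 0.031, 0.004, 0],
    [0.05, 0, 0, 0.35, 0.031, 0.004, 0],
  ],
  grip_force=50,
)

```text
time: 14.88
tool_pos: [0.65, -0.1715, 0.0128]
tool_rot: [-3.142, 0.032, -1.44]
contact_force: [0.3, -0.0, -1.3]
opening: 0.0119
grip_force: 50.0
```

Call:
step_arm(
  commands=[
    [0.05, 0.07, -0.5, 0, 0, 0, 0],
    [0.05, 0.13, -1, 0, 0, 0, 0],
    [0.05, 0.2, -1.5, 0, 0, 0, 0],
    [0.05, 0.27, -2, 0, 0, 0, 0],
    [0.05, 0.27, -2, 0, 0, 0, 0],
  ],
)

```text
time: 15.3
tool_pos: [0.6528, -0.1926, 0.0128]
tool_rot: [-3.141, 0.031, -1.44]
contact_force: [-0.0, -0.6, -1.3]
opening: 0.0118
grip_force: 50.0
```

Call:
step_arm(
  commands=[
    [0.05, 0.13, -1, 0, 0, 0, 0],
    [0.05, 0.27, -2, 0, 0, 0, 0],
    [0.05, 0.4, -3, 0, 0, 0, 0],
    [0.05, 0.54, -4, 0, 0, 0, 0],
    [0.05, 0.67, -5, 0, 0, 0, 0],
  ],
)

```text
time: 15.72
tool_pos: [0.6595, -0.2426, 0.0129]
tool_rot: [-3.142, 0.031, -1.44]
contact_force: [-0.3, 0.1, -1.1]
opening: 0.0119
grip_force: 50.0
```

Call:
step_arm(
  commands=[
    [0.05, 0.03, -0.2, 0, 0, 0, 0],
    [0.05, 0.03, -0.2, 0, 0, 0, 0],
  ],
)

```text
time: 15.88
tool_pos: [0.6597, -0.2444, 0.0128]
tool_rot: [-3.141, 0.031, -1.441]
contact_force: [-0.6, -0.3, -1.1]
opening: 0.0114
grip_force: 50.0
```

Call:
step_arm(
  commands=[
    [0.05, 0.03, -0.2, 0, 0, 0, 0],
    [0.05, 0.05, -0.4, 0, 0, 0, 0],
    [0.05, 0.07, -0.5, 0, 0, 0, 0],
    [0.05, 0.07, -0.5, 0, 0, 0, 0],
  ],
)

```text
time: 16.22
tool_pos: [0.6605, -0.248, 0.013]
tool_rot: [-3.142, 0.031, -1.439]
contact_force: [-0.2, -1.1, -1.0]
opening: 0.0116
grip_force: 50.0
```

Call:
step_arm(
  commands=[
    [0.05, 0.02, -0.1, 0, 0, 0, 0],
    [0.05, 0.02, -0.1, 0, 0, 0, 0],
  ],
)

```text
time: 16.38
tool_pos: [0.6607, -0.249, 0.013]
tool_rot: [-3.142, 0.031, -1.439]
contact_force: [-0.0, -0.1, -0.5]
opening: 0.0113
grip_force: 50.0
```

Call:
step_arm(
  commands=[
    [0.05, 0.01, -0.1, 0, 0, 0, 0],
    [0.05, 0.01, -0.1, 0, 0, 0, 0],
  ],
)

```text
time: 16.55
tool_pos: [0.6608, -0.2502, 0.013]
tool_rot: [-3.142, 0.031, -1.439]
contact_force: [0.6, -0.2, -1.0]
opening: 0.0114
grip_force: 50.0
```

Call:
step_arm(
  commands=[
    [0.05, 0.01, -0.1, -0.04, 0, 0, 0],
    [0.05, 0.01, -0.1, -0.04, 0, 0, 0],
  ],
)

```text
time: 16.72
tool_pos: [0.6609, -0.2512, 0.0126]
tool_rot: [-3.141, 0.031, -1.439]
contact_force: [-0.1, 0.4, -0.8]
opening: 0.0118
grip_force: 50.0
```

Call:
step_arm(
  commands=[
    [0.05, 0.01, -0.1, -0.04, 0, 0, 0],
    [0.05, 0.01, -0.1, -0.04, 0, 0, 0],
  ],
)

```text
time: 16.88
tool_pos: [0.661, -0.2515, 0.0125]
tool_rot: [-3.141, 0.032, -1.439]
contact_force: [-1.6, 4.5, 3.3]
opening: 0.0118
grip_force: 50.0
```

Call:
step_arm(
  commands=[
    [0.05, 0.01, -0.1, 0, 0, 0, 0],
    [0.05, 0.01, -0.1, 0, 0, 0, 0],
  ],
)

```text
time: 17.05
tool_pos: [0.661, -0.2515, 0.0125]
tool_rot: [3.141, 0.034, -1.439]
contact_force: [-1.7, 7.6, 4.5]
opening: 0.0118
grip_force: 50.0
```

```bash
python3 - <<'E'
from h import *
m=camera_model("wrist");wr=read_camera("wrist")[:,:,::-1].copy();cv2.imwrite("pics/w7.png",wr);np.save("pics/m7.npy",m,allow_pickle=True)
o=observe();print(o["tool_pos"],o["contact_force"])
E
```

```text
[ 0.66100438 -0.25148043  0.01253722] [-1.80827393  7.09065062  4.84944055]
```

Call:
step_arm(
  commands=[
    [0.3, 0, 0, 0, 0, 0, 0],
    [0.5, 0, 0, 0, 0, 0, 0],
    [0.5, 0, 0, 0, 0, 0, 0],
    [0.5, 0, 0, 0, 0, 0, 0],
    [0.5, 0, 0, 0, 0, 0, 0],
  ],
)

```text
time: 17.52
tool_pos: [0.6603, -0.2526, 0.0115]
tool_rot: [3.14, 0.033, -1.439]
contact_force: [-2.6, 3.2, 0.5]
opening: 0.0405
grip_force: 2.4
```

Call:
step_arm(
  commands=[
    [0.5, 0, 0, 1, 0, 0, 0],
    [0.5, 0, 0, 4, 0, 0, 0],
    [0.5, 0, 0, 8, 0, 0, 0],
    [0.5, 0, 3, 11, -0.03, -0.004, 0],
    [0.5, 0, 6, 13, -0.03, -0.004, 0],
  ],
)

```text
time: 17.93
tool_pos: [0.6626, -0.1956, 0.1471]
tool_rot: [-3.135, -0.005, -1.443]
contact_force: [1.1, 0.5, 0.4]
opening: 0.0459
grip_force: 0.0
```

Call:
step_arm(
  commands=[
    [0.5, 0, 0, 0, 0, 0, 0],
    [0.5, 0, 0, 0, 0, 0, 0],
  ],
)

```text
time: 18.1
tool_pos: [0.6626, -0.1927, 0.1454]
tool_rot: [-3.136, -0.003, -1.437]
contact_force: [0.4, -0.0, -0.5]
opening: 0.0456
grip_force: 0.0
```

```bash
python3 - <<'E'
from h import *
m=camera_model("wrist");wr=read_camera("wrist")[:,:,::-1].copy();cv2.imwrite("pics/w8.png",wr);np.save("pics/m8.npy",m,allow_pickle=True)
o=observe();print(o["tool_pos"],o["contact_force"])
tp=read_camera("top")[:,:,::-1];sd=read_camera("side")[:,:,::-1];cv2.imwrite("pics/t8.png",tp)
u,v=px("wrist",(.6625,-.2635,.0345),m).astype(int);print(u,v)
A=crop((wr*.62).astype(np.uint8),max(0,u-50),max(0,v-37),100,75,4)
cv2.imwrite("pics/v8.png",np.vstack([np.hstack([A,crop(sd,300,160,200,150,2)]),np.hstack([crop(tp,300,130,200,150,2),crop(sd,400,240,100,75,4)])]))
E
```

```text
[ 0.66157242 -0.19359463  0.14339758] [ 0.74751755  0.10456064 -0.23885226]
332 122
```

View pics/v8.png

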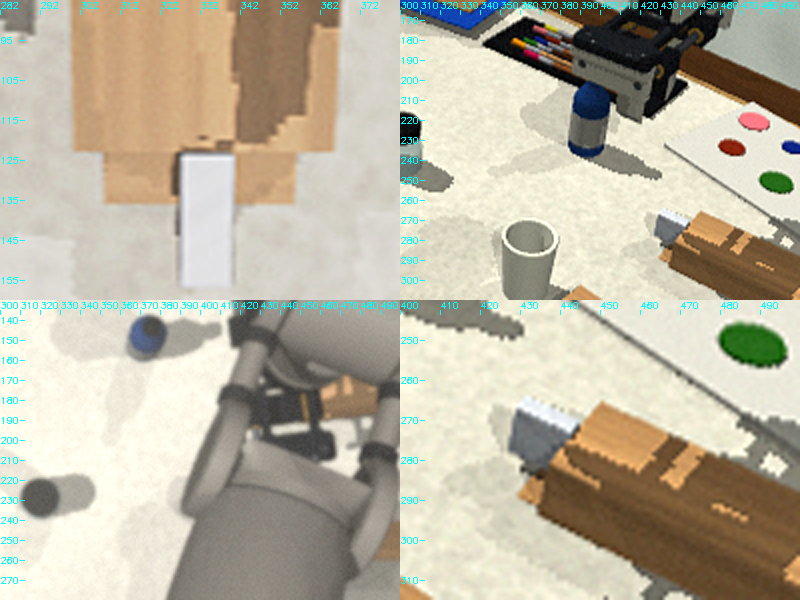

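```bash
python3 - <<'E'
from h import *
m=np.load("pics/m8.npy",allow_pickle=True).item()
wr=cv2.imread("pics/w8.png").astype(int)
x=np.array([.134,-.991]);g=wr[:,326:340].sum(2).mean(1); print(g[116:130].round(),g[150:164].round()); b=(wr[:,326:340,0]-wr[:,326:340,2]).mean(1);print(b[116:130].round())
L=w("wrist",300.5,121.7,.0345,m)[:2];R=w("wrist",365.5,121.7,.0345,m)[:2];M=(L+R)/2;print(M,np.linalg.norm(L-R))
for v in(156,157,158): print(v,(w("wrist",333.5,v,.0385,m)[:2]-M)@x)
E
```

```text
[566. 569. 571. 537. 512. 498. 375. 476. 715. 690. 685. 685. 690. 689.] [713. 713. 714. 718. 718. 722. 701. 671. 681. 694. 697. 702. 704. 706.]
[-85. -85. -85. -82. -78. -81. -60.   0.   1.   1.   1.   1.   1.   1.]
[ 0.66220405 -0.26414178] 0.0588233431296715
156 -0.030427260830645193
157 -0.03135048876758585
158 -0.032275609635321695
```

```bash
python3 -c "
from cell import *
print(hand_in())"
```

```text
the job is handed in; nothing more can be done
None
```

The tray is home in the wide case, pushed to the end stop with the tail within about 1 mm of flush, only the tab out, everything released, and bottle, jar and cup standing, at about 18 s. The bottle blocked a tab grip at first, so I started it in holding its sides near the middle and finished by the tab, and at that regrip the tail dipped about 2.5 mm (roughly 2°).

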